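# Slide the spindle into the label-roll stand and hold it home against its spring

## Robot

A 7-joint arm with a two-finger parallel gripper is mounted at the origin on the work surface. World frame = base frame: x ahead of the robot, y to its left, z up, the work surface at z = 0. Lengths are in m, angles in rad, forces in N, time in s.
With the tool pointing down it reaches from about 0.425 to 0.8 m from the base axis. Payload 8.3 kg.
Tool frame: the origin (TCP) lies at the very end of the fingers, on their centre line; the grasp point (between the pads) lies 19 mm behind it; z points along the fingers, y is the line along which they close (so a half turn about z gives the same grasp; the last joint's range is limited). The gripper opens to 85 mm and grips with 20 to 120 N. Pads are 22 mm wide; open, the fingers measure 114 mm over their backs; the gripper's body (76 mm by 85 mm) begins 54 mm behind the grasp point. The pads swing forward as they close: fully open they stand 13 mm farther back than shut.
Start: joints at [-1.196, 0.383, 0.016, 1.37, -0.006, 1.388, -0.046], TCP at [0.265, 0.566, 0.231] pointing down, gripper open.
Joint ranges: [-2.95, 2.95], [-0.25, 2.06], [-1.52, 1.56], [0.18, 2.33], [-1.44, 4.58], [0.02, 2.06], [-3.01, 3.01]. Speed limits (rad/s): [2.39, 2.39, 3.01, 3.01, 3.14, 3.14, 3.14].

## Interface

Orientations are given as a unit quaternion [w, x, y, z].
In Python, from cell import * gives the robot as it stands.
- The arm moves only by the shell command python3 -m inch 'ROWS'. ROWS is text: rows parted by semicolons, each of 7 numbers parted by spaces: the shift along the world's x, y, z in cm, then the turn, a rotation vector about the world's x, y, z in rad, then the finger opening in cm, from 0 to 8.54. In form: x y z rx ry rz fingers; .... A call has 1 to 5 rows; each row shifts and turns the commanded pose from where the row before left it; what a row does not reach is not made up. A row lasts 1/10 s, in which the tool goes at most 50 mm and 8.59 degrees, less where a joint would pass 70% of its speed; a pose out of reach is approached as far as the arm can. A call is refused whole if a number of a shift passes 5 or a number of a turn 0.15, either way. A call with a gripper value outside its range is refused whole. The fingers move at their own pace and stop on an object; the grip force is fixed at half the most. Time passes only in rows, so rows that do not move let the fingers close. It gives the time, the measured TCP pose, the force, the opening and the grip force at its end, in the units of the state.
- read_state(): the state, without advancing time (a new reading comes with each control period).
- grab_frame(name): name is "side" or "top" or "wrist"; returns a dict with "image" (384x512x3 uint8, red, green, blue), "range_z" (384x512 float32, m along the optical axis (not along the pixel's ray), 0 where there is no reading), "mtx" (3x3 intrinsics, pixels), "extrinsics" (4x4, takes a point from world to camera coordinates). Camera axes: x right, y up, looking along -z (the intrinsics and any distortion apply to the point x, -y, -z); pixel columns grow to the right and rows downward; lengths in m; the calibration is good to about 2 mm. A picture is of the moment at which its call begins.
- finish_job(): hands the job in; it is judged then, once.
Trained networks look in a picture, given as the dict that the camera call returned (one of the last four; its "shot" number tells which), for a name from the list of things; names that differ only in an ending like _2 or _b are one class to them, and where a whole thing is asked for, a point or a joint stands for the part that bears it (a point fixed in the world has none). Each returns a list of dicts, best first, with "confidence" (0 to 1); they miss things now and then, are a little off and sometimes report something else, mostly with a low value. They report only what shows in the picture. A call takes as long as a camera call. They do not tell look-alikes from the thing itself.
- regions_of(picture, name): "pixels" (384x512 bool, what is visible of it) and "bbox" ([left, top, right, bottom] in pixels, round what is visible of it).
The state is a dict: "time": time; "qpos": joint angles; "dq": joint speeds; "effort": joint torques, N m; "tcp_pos": TCP position; "orientation": TCP orientation; "wrist_force": force on the tool from outside, world axes, zero at the start; "wrist_torque": the same for the moment, N m; "finger_gap": opening from 0.0 (shut) to 1.0 (fully open); "grip_force": force on a finger pad.
Only numpy, scipy, OpenCV 4.12 (cv2) and the standard library are available. Lean on these libraries where they do the work, as an engineer would, in place of code of your own. Each camera call takes 0.05 s, during which the arm holds its last target. There are 200 camera calls.

## Task

Take the spindle off the flat carton by its black grip and thread it into the label-roll stand from the orange side: nose first through the near bushing, through the core of the roll and then through the bushing in the far cheek. Push gently until the collar has pressed the sprung orange cup all the way in, and finish still holding the spindle there by its grip, spring fully compressed, so that I can snap the clip on at the far end. Leave the roll lying between the cheeks and do not disturb the tin, the bottle or the tape.

Things in the scene. Friction and masses are not known exactly. Their poses are not given: they have to be found in the camera images.
- stand: Stand bolted to the bench: base 170 x 160 x 6 mm, two blue cheeks (90 wide, 4 thick, tops at 122 mm) 120 mm apart. Origin: centre of the base's underside. y runs level from near (orange) to far cheek, z up; yaw up to 0.25 rad. On the spindle axis (x = 0, z = 95 mm) lie two brass bushings, 20 mm bore, mouths flaring to 25 mm on the -y side: y = -71 to -50 and +50 to +72 mm.
- near_bush (a point): Centre of the near bushing's mouth, on the spindle axis at y = -71 mm in the stand's frame; axes as the stand's.
- far_bush (a point): Centre of the far bushing's outer end, on the spindle axis at y = +72 mm in the stand's frame; axes as the stand's.
- thrust_cup (a joint): The orange sprung cup round the near bushing, outside the near cheek: 0 m as it stands free, 0.008 m pressed fully in (hard stop). Springs back when let go; the push needed is 2 N at first and 5.5 N fully in. It slides along the stand's y axis.
- cup_face (a point): Centre of the orange cup's outer face, a ring of 40 mm outer and 25 mm inner diameter on the spindle axis; at y = -84 mm in the stand's frame when free, -76 mm when pressed fully in.
- label_roll: New roll of labels, white with a red band, 120 mm in diameter and 90 mm wide, brown board core of 40 mm bore, 0.7 kg. It lies loose between the cheeks on the stand's two support bars with its axis along the stand's y; origin: the centre of the roll, 92.5 mm above the bench (2.5 mm under the spindle's axis).
- carton: Flat brown carton 110 x 150 x 45 mm, too heavy to shift, on the bench; origin: centre of its underside. The spindle lies on its top along its y axis.
- spindle: Spindle, about 0.12 kg: aluminium rod, 16 mm thick, 176 mm from collar face to nose (last 12 mm taper to 6); black collar 36 x 6 mm, behind it a flat black grip. Origin: on the axis at the collar's front face; y along the rod to the nose. It starts level, z up, axis 53 mm over the bench, grip overhanging the carton. The black clip groove, 151 mm along, shows past the far bushing when home.
- spindle_grip (a point): Where to hold the spindle: middle of the flat black thumb grip on the rod's axis, 40 mm behind the spindle's origin; axes as the spindle's. The grip is 14 mm thick (its flat sides face the spindle's x), 68 mm long, and reaches 14 mm above and 22 mm below the axis.
- spindle_nose (a point): Centre of the spindle's nose end, 176 mm ahead of the spindle's origin along its y axis.
- paint_tin: Paint tin with a blue label, 86 mm in diameter, 100 mm tall: bystander. Origin: centre of its underside.
- glue_bottle: White bottle with a red cap, 56 mm in diameter, 150 mm tall: bystander. Origin: centre of its underside.
- tape_roll: Roll of brown tape lying flat, 110 mm in diameter, 48 mm tall: bystander. Origin: centre of its underside.
Not all that is in view belongs to the job. What is shaped like the label_roll but green, purple or turquoise is not meant.

How it is judged:
By the outcome, as a careful person would: the job done as asked, in the order asked, and still so for the second after the job is handed in, while the arm keeps its last pose, push and grip.
It also fails if it takes over 56 s, if anything falls off the work surface, if the arm or the gripper's body presses on something with over 40 N, if the wrist force passes 120 N, or if a joint passes its speed limit or range.

## Working session

There is one attempt and no reset: what is moved stays moved. The work goes in short steps, Python scripts to look and compute and a shell command to move; the robot and the scene stay as the last step left them, time stands still between calls to the robot, and variables do not carry over. Pictures are saved under pics/ and viewed, at most 10 in all, crops included, and the job is handed in when it is done.

```bash
mkdir -p pics; cat > h.py <<'E'
import numpy as np, cv2
from cell import *
def cloud(f):
    z=f["range_z"]; K=np.array(f["mtx"]); T=np.linalg.inv(np.array(f["extrinsics"]))
    v,u=np.mgrid[:384,:512]
    P=np.stack([(u-K[0,2])/K[0,0]*z,-(v-K[1,2])/K[1,1]*z,-z,np.ones_like(z)],-1)@T.T
    P=P[...,:3]; P[z==0]=np.nan
    return P
def proj(f,p):
    K=np.array(f["mtx"]);c=np.array(f["extrinsics"])@np.r_[p,1]
    return K[0,0]*c[0]/-c[2]+K[0,2], K[1,1]*-c[1]/-c[2]+K[1,2]
E
python3 - <<'E'
from h import *
fs={n:grab_frame(n) for n in("side","top")}
cv2.imwrite("pics/a.png",np.vstack([fs["side"]["image"],fs["top"]["image"]])[:,:,::-1][:768]) if 0 else None
for n,f in fs.items():
    cv2.imwrite(f"pics/{n}0.png",f["image"][:,:,::-1]); P=cloud(f)
    print(n,f.keys())
    for k in("stand","label_roll","carton","spindle","thrust_cup","spindle_grip","paint_tin","glue_bottle","tape_roll"):
        for r in regions_of(f,k)[:3]:
            q=P[r["pixels"]]; q=q[~np.isnan(q[:,0])]
            if len(q): print(k,round(r["confidence"],2),r["bbox"],np.round(np.percentile(q,[3,50,97],axis=0),3).tolist())
s=read_state();print(s)
E
```

```text
side dict_keys(['image', 'range_z', 'mtx', 'extrinsics', 'shot'])
stand 0.59 [227.3, 136.7, 280.5, 196.8] [[0.473, 0.09, 0.004], [0.547, 0.11, 0.012], [0.633, 0.231, 0.12]]
label_roll 0.97 [178.1, 183.6, 228.6, 232.3] [[0.334, -0.062, 0.015], [0.396, -0.019, 0.099], [0.455, 0.045, 0.121]]
label_roll 0.93 [199.2, 109.8, 232.8, 144.8] [[0.393, 0.307, 0.026], [0.435, 0.325, 0.099], [0.48, 0.393, 0.121]]
label_roll 0.72 [165.8, 141.8, 203.3, 183.9] [[0.274, 0.126, 0.029], [0.333, 0.161, 0.099], [0.384, 0.218, 0.121]]
carton 0.69 [223.4, 255.2, 273.0, 317.7] [[0.443, -0.314, 0.013], [0.493, -0.247, 0.046], [0.558, -0.164, 0.049]]
spindle 0.9 [244.7, 251.5, 261.8, 346.1] [[0.489, -0.397, 0.054], [0.51, -0.296, 0.062], [0.536, -0.171, 0.071]]
thrust_cup 0.47 [245.9, 163.4, 256.9, 181.0] [[0.53, 0.087, 0.078], [0.549, 0.093, 0.1], [0.567, 0.108, 0.115]]
spindle_grip 0.88 [246.3, 250.8, 262.9, 350.7] [[0.487, -0.398, 0.041], [0.511, -0.299, 0.061], [0.539, -0.169, 0.07]]
spindle_grip 0.18 [226.2, 136.1, 279.2, 199.5] [[0.471, 0.09, 0.002], [0.545, 0.111, 0.012], [0.633, 0.231, 0.121]]
paint_t
[... 2210 characters left out ...]
0, 'qpos': array([-1.19591144,  0.38340312,  0.01639277,  1.37011074, -0.00632637,
        1.38818279, -0.04651645]), 'dq': array([-0.00057642, -0.00078286,  0.00010524,  0.00094336, -0.00031437,
       -0.0005085 ,  0.00087835]), 'effort': array([-4.03832564e-04, -6.27343869e+01,  8.42950288e-01, -3.72097135e+01,
        1.65679632e-02,  2.70823155e-03, -1.38115371e-05]), 'tcp_pos': array([0.26489708, 0.56606847, 0.23127247]), 'orientation': array([-4.85435593e-05,  2.17133237e-01,  9.76141975e-01, -1.89096652e-05]), 'wrist_force': array([-0.12012435, -0.08234537,  0.20470156]), 'wrist_torque': array([0.06190941, 0.02822501, 0.02380038]), 'grip_force': 0.0, 'finger_gap': 0.9974442236523984}
```

```bash
python3 - <<'E'
import cv2,numpy as np
a=cv2.imread("pics/side0.png")[80:360,140:380]; b=cv2.imread("pics/top0.png")[90:330,80:440]
a=cv2.resize(a,None,fx=1.66,fy=1.66); b=cv2.resize(b,None,fx=1.1,fy=1.1)
c=np.zeros((470,800,3),np.uint8); c[:a.shape[0],:a.shape[1]]=a[:470]; c[:b.shape[0],400:400+b.shape[1]]=b[:,:400]
cv2.imwrite("pics/c1.png",c)
E
```

```text
(no output)
```

View pics/c1.png

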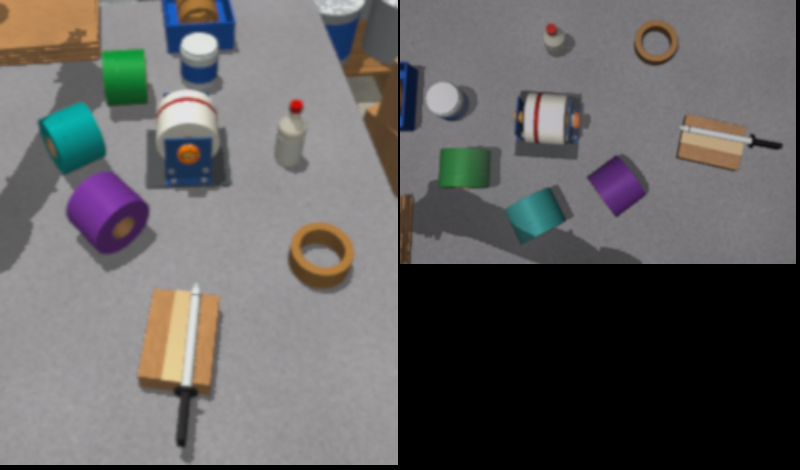

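In the crop, the white roll with the red band lies in the blue stand (side view 187,125; top view 545,118), with the orange cup facing −y. Roll-like candidates are white (187,125), green (125,77), turquoise (72,137) and purple (108,212). Only the white one with the red band fits. The spindle on the carton points towards +y, with its black grip at (183,418).

```bash
cat > m.py <<'E'
from h import *
def line(q):
    c=np.median(q,0); 
    for _ in range(4):
        d=np.linalg.svd(q-q.mean(0))[2][0]; d*=np.sign(d[1]); c=q.mean(0)
        r=np.abs((q-c)[:,0]*d[1]-(q-c)[:,1]*d[0]); q=q[r<max(.011,2*r.std())] if len(q)>20 else q
    t=(q-c)@d
    return c,d,c+d*t.min(),c+d*t.max()
E
python3 - <<'E'
from m import *
for n in("side","top"):
    f=grab_frame(n);P=cloud(f);I=f["image"].astype(int);hsv=cv2.cvtColor(f["image"],cv2.COLOR_RGB2HSV)
    r=[r for k in("spindle_grip","spindle") for r in regions_of(f,k) if np.nanmedian(P[r["pixels"]][:,1])<-.2][0]
    ok=r["pixels"]&(P[...,2]>.052); q=P[ok][:,:2]
    rod=ok&(hsv[...,2]>110); blk=ok&(hsv[...,2]<70)
    for nm,m in(("all",ok),("rod",rod),("blk",blk)):
        c,d,a,b=line(P[m][:,:2]); print(n,nm,m.sum(),c.round(4),"dx/dy",round(d[0]/d[1],4),a.round(3),b.round(3))
    # stand
    x,y,z=P[...,0],P[...,1],P[...,2]
    reg=(x>.44)&(x<.67)&(y>.05)&(y<.28)
    for nm,m in(("base",reg&(z>.0035)),("baseplate",reg&(z>.0035)&(z<.01))):
        p=P[m][:,:2].astype(np.float32);print(n,nm,len(p),cv2.minAreaRect(p*1000))
    blue=reg&(hsv[...,0]>100)&(hsv[...,0]<130)&(hsv[...,1]>100)&(z>.03)
    near=blue&(y<.16);far=blue&(y>.17)
    for nm,m in(("near",near),("far",far)):
        p=P[m]; 
        if len(p)>10: 
            k=np.polyfit(p[:,0],p[:,1],1);print(n,nm,len(p),"yaw",k[0].round(3),"x",np.percentile(p[:,0],[1,99]).round(4),"y",np.percentile(p[:,1],[2,50,98]).round(4))
    org=reg&(hsv[...,0]>4)&(hsv[...,0]<16)&(hsv[...,1]>170)&(y<.13);p=P[org]
    print(n,"org",len(p),p.mean(0).round(4),p.min(0).round(4),p.max(0).round(4))
    w=reg&(z>.135);p=P[w][:,:2].astype(np.float32);print(n,"rolltop",cv2.minAreaRect(p*1000),P[w].max(0))
E
```

```text
side all 616 [ 0.5107 -0.2905] dx/dy 0.199 [ 0.489 -0.399] [ 0.538 -0.155]
side rod 373 [ 0.5193 -0.247 ] dx/dy 0.2005 [ 0.503 -0.327] [ 0.538 -0.155]
side blk 211 [ 0.4977 -0.3625] dx/dy 0.205 [ 0.49  -0.399] [ 0.505 -0.327]
side base 2534 ((555.250732421875, 164.4776611328125), (226.5153350830078, 228.60882568359375), 89.45150756835938)
side baseplate 703 ((555.250732421875, 164.4776611328125), (226.5153350830078, 228.60882568359375), 89.45150756835938)
side near 355 yaw -0.059 x [0.508  0.5916] y [0.1055 0.1098 0.1144]
side org 77 [0.5494 0.0931 0.1   ] [0.5301 0.0857 0.0766] [0.5674 0.1034 0.1166]
side rolltop ((552.923828125, 165.5262451171875), (93.15185546875, 88.44575500488281), 87.64517974853516) [0.5978558  0.2133187  0.15589989]
top all 479 [ 0.5116 -0.2827] dx/dy 0.2049 [ 0.489 -0.393] [ 0.537 -0.16 ]
top rod 320 [ 0.5189 -0.2475] dx/dy 0.1992 [ 0.503 -0.327] [ 0.536 -0.16 ]
top blk 146 [ 0.4957 -0.3579] dx/dy 0.2066 [ 0.488 -0.393] [ 0.503 -0.325]
top base 3156 ((552.9788208007812, 165.14060974121094), (228.3707733154297, 220.22003173828125), 2.0482046604156494)
top baseplate 776 ((552.9788208007812, 165.14060974121094), (228.3707733154297, 220.22003173828125), 2.0482046604156494)
top near 22 yaw -0.068 x [0.5101 0.5862] y [0.1071 0.1115 0.112 ]
top far 98 yaw -0.063 x [0.5137 0.5999] y [0.2304 0.2339 0.2366]<stdin>:21: RuntimeWarning: Mean of empty slice.
  ret = um.true_divide(
Traceback (most recent call last):
ValueError: zero-size array to reduction operation minimum which has no identity
```

```bash
python3 -m inch '3 -3 1 0 0 0 8.5;3 -5 1 0 0 0 8.5;3 -5 1 0 0 0 8.5;2 -5 0 0 0 0 8.5;2 -5 0 0 0 0 8.5'
```

```text
time: 1.8
tcp_pos: [0.3836, 0.3569, 0.2586]
orientation: [0.0, 0.217, 0.976, 0.0]
wrist_force: [1.1, 0.9, -0.0]
finger_gap: 0.991
grip_force: 0.0
```

```bash
python3 -m inch '2.2 -4.8 0 0 0 -.09 8.5;2.2 -4.8 0 0 0 -.09 8.5;2.2 -4.8 0 0 0 -.09 8.5;2.2 -4.8 0 0 0 -.09 8.5;2.2 -4.8 0 0 0 -.09 8.5'
python3 -m inch '0 -4.8 0 0 0 -.09 8.5;0 -4.8 0 0 0 -.09 8.5;0 -4.8 0 0 0 -.09 8.5;0 -4.8 0 0 0 -.09 8.5;0 -4.8 0 0 0 -.09 8.5'
python3 -m inch '0 -4 0 0 0 -.09 8.5;0 -4 0 0 0 -.09 8.5;0 -3 0 0 0 -.09 8.5;0 -3 0 0 0 -.09 8.5;0 0 0 0 0 -.07 8.5'
```

```text
time: 2.3
tcp_pos: [0.4874, 0.1295, 0.2586]
orientation: [0.0, 0.431, 0.902, 0.0]
wrist_force: [-0.2, 0.7, 0.3]
finger_gap: 0.992
grip_force: 0.0
time: 2.8
tcp_pos: [0.4866, -0.1105, 0.2586]
orientation: [0.0, 0.621, 0.783, 0.0]
wrist_force: [0.4, 0.9, -0.5]
finger_gap: 0.998
grip_force: 0.0
time: 3.3
tcp_pos: [0.4854, -0.2535, 0.2585]
orientation: [0.001, 0.776, 0.63, -0.001]
wrist_force: [-0.6, 0.5, 0.0]
finger_gap: 1.002
grip_force: 0.0
```

```bash
python3 -m inch '0 -2 0 0 0 0 8.5;0 -2 0 0 0 0 8.5'; python3 - <<'E'
from m import *
f=grab_frame("wrist");cv2.imwrite("pics/w1.png",f["image"][:,:,::-1]);P=cloud(f)
hsv=cv2.cvtColor(f["image"],cv2.COLOR_RGB2HSV)
for r in regions_of(f,"spindle_grip")[:2]:
    q=P[r["pixels"]];print(r["confidence"],r["bbox"],np.nanpercentile(q,[1,50,99],axis=0).round(4))
    ok=r["pixels"]&(P[...,2]>.052)&(P[...,2]<.08)
    for nm,m in(("all",ok),("blk",ok&(hsv[...,2]<70))):
        if m.sum()>20:
            c,d,a,b=line(P[m][:,:2]); print(nm,m.sum(),c.round(4),"dx/dy",round(d[0]/d[1],4),a.round(4),b.round(4))
s=read_state();print(s["tcp_pos"],s["orientation"])
E
```

```text
time: 3.5
tcp_pos: [0.4873, -0.2886, 0.2583]
orientation: [-0.0, 0.773, 0.635, 0.0]
wrist_force: [0.7, 0.1, 0.9]
finger_gap: 0.998
grip_force: 0.0
0.93 [256.5, 34.8, 291.6, 249.6] [[ 0.4849 -0.3935  0.0463]
 [ 0.5142 -0.268   0.0608]
 [ 0.5397 -0.1574  0.0708]]
all 2949 [ 0.5139 -0.2674] dx/dy 0.201 [ 0.4877 -0.3977] [ 0.5367 -0.1541]
blk 797 [ 0.4961 -0.3559] dx/dy 0.2029 [ 0.4877 -0.3976] [ 0.5323 -0.1775]
[ 0.48589047 -0.29137665  0.2583109 ] [ 4.71451522e-04  7.74397545e-01  6.32698850e-01 -6.21617156e-04]
```

View pics/w1.png

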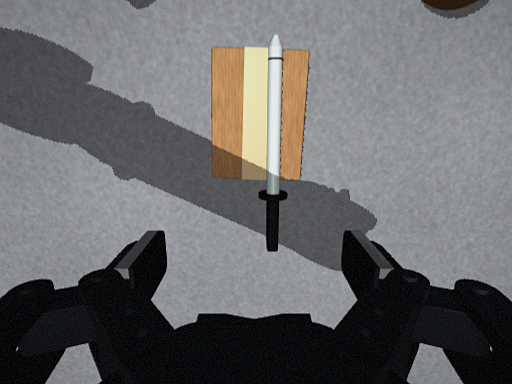

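```bash
python3 -m inch '0.5 -4 -2 0 0 0 8.5;0.4 -3.4 -4 0 0 0 8.5;0 0 -4 0 0 0 8.5;0 0 -4 0 0 0 8.5;0 0 0 0 0 0 8.5'
python3 -m inch '0 0 -2 0 0 0 8.5;0 0 0 0 0 0 8.5'
```

```text
time: 4.1
tcp_pos: [0.4933, -0.3577, 0.1146]
orientation: [-0.005, 0.773, 0.634, -0.001]
wrist_force: [0.6, 1.3, -0.4]
finger_gap: 0.99
grip_force: 0.0
time: 4.3
tcp_pos: [0.4958, -0.3597, 0.1001]
orientation: [-0.001, 0.773, 0.635, -0.0]
wrist_force: [0.1, 1.5, -0.1]
finger_gap: 0.995
grip_force: 0.0
```

```bash
python3 -m inch '-0.1 -0.5 -2.5 0 0 0 8.5;0 0 -2.5 0 0 0 8.5;0 0 -1.4 0 0 0 8.5;0 0 0 0 0 0 8.5;0 0 0 0 0 0 8.5'
python3 - <<'E'
from h import *
s=read_state();print(s["tcp_pos"],s["orientation"],s["wrist_force"])
E
```

```text
time: 4.8
tcp_pos: [0.4955, -0.3661, 0.0378]
orientation: [0.001, 0.773, 0.634, 0.0]
wrist_force: [-0.4, -0.5, 0.7]
finger_gap: 0.995
grip_force: 0.0
[ 0.4955498  -0.36609329  0.03775307] [6.27788791e-04 7.73038878e-01 6.34358282e-01 2.64682487e-04] [-0.44337663 -0.47581655  0.66363291]
```

```bash
python3 -m inch '-0.1 0.1 -0.4 0 0 0 8.5;0 0 0 0 0 0 4;0 0 0 0 0 0 1;0 0 0 0 0 0 1;0 0 0 0 0 0 1'
python3 -m inch '0 0 0 0 0 0 0.5;0 0 0 0 0 0 0.5;0 0 0 0 0 0 0.5;0 0 0 0 0 0 0.5'
```

```text
time: 5.3
tcp_pos: [0.4938, -0.3649, 0.0324]
orientation: [0.0, 0.773, 0.634, 0.0]
wrist_force: [-0.9, 0.4, 0.3]
finger_gap: 0.327
grip_force: 0.0
time: 5.7
tcp_pos: [0.4939, -0.3649, 0.0323]
orientation: [0.0, 0.773, 0.634, 0.0]
wrist_force: [0.6, 0.4, 1.6]
finger_gap: 0.153
grip_force: 60.2
```

```bash
python3 -m inch '0 0 1 0 0 0 0.5;0 0 2 0 0 0 0.5;0 0 2 0 0 0 0.5;0 0 0 0 0 0 .5'
python3 -m inch '0.9 3 0 0 0 0.04 .5;1 4 0 0 0 .04 .5;1 4 0 0 0 .04 .5;1 4 0 0 0 .016 .5;0 3 0 0 0 0 .5'
python3 -m inch '0 0 0 0 0 0 .5;0 0 0 0 0 0 .5;0 0 0 0 0 0 .5'
cat > look.py <<'E'
from m import *
import sys
s=read_state();print("tcp",s["tcp_pos"].round(4),s["orientation"].round(4),"F",s["wrist_force"].round(1),"T",s["wrist_torque"].round(2))
for n in sys.argv[2:]:
    f=grab_frame(n);cv2.imwrite(f"pics/{sys.argv[1]}_{n}.png",f["image"][:,:,::-1]);P=cloud(f)
    hsv=cv2.cvtColor(f["image"],cv2.COLOR_RGB2HSV)
    for k in ("spindle_grip",):
        for r in regions_of(f,k)[:1]:
            m=r["pixels"]&(hsv[...,1]<50)&(hsv[...,2]>110)&(P[...,2]>.05)&(P[...,2]<.15)
            q=P[m]; 
            if len(q)<20: print(n,"few",r["confidence"],r["bbox"]);continue
            c,d,a,b=line(q[:,:2]);kz=np.polyfit(q[:,1],q[:,2],1)
            print(n,r["confidence"],len(q),c.round(4),"dx/dy",round(d[0]/d[1],4),"ends",a.round(4),b.round(4),"zslope",kz[0].round(3),"ztop at nose",np.polyval(kz,b[1]).round(4),"at collar",np.polyval(kz,a[1]).round(4))
    x,y,z=P[...,0],P[...,1],P[...,2]
    reg=(x>.44)&(x<.67)&(y>.05)&(y<.28)
    blue=reg&(hsv[...,0]>100)&(hsv[...,0]<130)&(hsv[...,1]>100)&(z>.03)
    for nm,m in(("near",blue&(y<.16)),("far",blue&(y>.17))):
        p=P[m]
        if len(p)>10:
            t=p[p[:,2]>.112]; k=np.polyfit(p[:,0],p[:,1],1);print(n,nm,len(p),"yaw",k[0].round(3),"x",np.percentile(p[:,0],[1,99]).round(4),"top x",t[:,0].min().round(4) if len(t) else 0,t[:,0].max().round(4) if len(t) else 0,"y",np.percentile(p[:,1],[2,50,98]).round(4))
    p=P[reg&(hsv[...,0]>4)&(hsv[...,0]<18)&(hsv[...,1]>150)&(y<.13)&(z>.05)]
    if len(p)>5: print(n,"org",len(p),"mid",((p.max(0)+p.min(0))/2).round(4),p.min(0).round(4),p.max(0).round(4))
E
python3 look.py b wrist top side
```

```text
time: 6.1
tcp_pos: [0.4948, -0.3663, 0.0854]
orientation: [0.002, 0.773, 0.634, 0.001]
wrist_force: [0.7, -0.2, -1.5]
finger_gap: 0.154
grip_force: 59.8
time: 6.6
tcp_pos: [0.5336, -0.1811, 0.0815]
orientation: [-0.001, 0.727, 0.687, 0.0]
wrist_force: [0.9, 1.0, -1.0]
finger_gap: 0.157
grip_force: 59.7
time: 6.9
tcp_pos: [0.5322, -0.1862, 0.082]
orientation: [0.0, 0.729, 0.685, -0.0]
wrist_force: [-0.4, -0.3, -1.2]
finger_gap: 0.154
grip_force: 59.7
tcp [ 0.5322 -0.1862  0.082 ] [ 1.000e-04  7.289e-01  6.846e-01 -4.000e-04] F [-0.4 -0.3 -1.2] T [-0.07 -0.03  0.03]
wrist 0.6 7032 [ 0.5366 -0.1139] dx/dy 0.0693 ends [ 0.5343 -0.1469] [ 0.5387 -0.084 ] zslope -0.001 ztop at nose 0.1095 at collar 0.1095
top 0.75 400 [ 0.5408 -0.0618] dx/dy 0.067 ends [ 0.5351 -0.1471] [0.5466 0.0249] zslope -0.004 ztop at nose 0.1072 at collar 0.1078
top near 25 yaw -0.07 x [0.5107 0.5889] top x 0.512 0.5893 y [0.1071 0.1116 0.1134]
top far 100 yaw -0.067 x [0.5139 0.5998] top x 0.5251 0.5981 y [0.2303 0.2337 0.2363]
top org 28 mid [0.5459 0.0943 0.1079] [0.5322 0.0915 0.0996] [0.5596 0.0971 0.1162]
side few 0.56 [255.7, 246.3, 259.9, 265.9]
```

View pics/b_wrist.png

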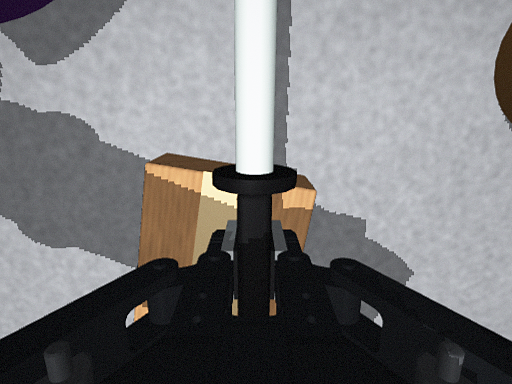

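```bash
python3 -m inch '-0.2 0 -0.4 0 0 0 .5;0 0 -0.4 0 0 0 .5;.1 2 0 0 0 0 .5;0.2 2.7 0 0 0 0 .5;0 0 0 0 0 0 .5'
python3 -m inch '0 0 0 0 0 0 .5;0 0 0 0 0 0 .5'
python3 look.py c top side
python3 - <<'E'
import cv2,numpy as np
a=cv2.imread("pics/c_side.png")[130:240,210:290]; b=cv2.imread("pics/c_top.png")[160:250,180:340]
a=cv2.resize(a,None,fx=5,fy=5,interpolation=2); b=cv2.resize(b,None,fx=2.5,fy=2.5,interpolation=2)
c=np.zeros((550,800,3),np.uint8); c[:550,:400]=a; c[:b.shape[0],400:]=b
cv2.imwrite("pics/c2.png",c)
E
```

```text
time: 7.7
tcp_pos: [0.5342, -0.1332, 0.0733]
orientation: [-0.001, 0.726, 0.687, 0.001]
wrist_force: [-0.2, 0.8, -1.3]
finger_gap: 0.159
grip_force: 59.7
time: 7.9
tcp_pos: [0.5335, -0.1387, 0.0741]
orientation: [0.0, 0.729, 0.685, -0.0]
wrist_force: [-0.8, 0.1, -1.0]
finger_gap: 0.155
grip_force: 59.7
tcp [ 0.5335 -0.1387  0.0741] [ 1.000e-04  7.286e-01  6.849e-01 -2.000e-04] F [-0.8  0.1 -1. ] T [-0.09 -0.01  0.08]
top 0.6 367 [ 0.542  -0.0146] dx/dy 0.0654 ends [ 0.5367 -0.0951] [0.5478 0.0746] zslope -0.001 ztop at nose 0.0991 at collar 0.0993
top near 21 yaw -0.062 x [0.5104 0.586 ] top x 0.5164 0.5873 y [0.1074 0.1112 0.1122]
top far 100 yaw -0.068 x [0.5136 0.5993] top x 0.5246 0.5993 y [0.23   0.2341 0.2364]
top org 26 mid [0.5467 0.0944 0.1093] [0.534  0.0916 0.1034] [0.5595 0.0972 0.1152]
```

View pics/c2.png

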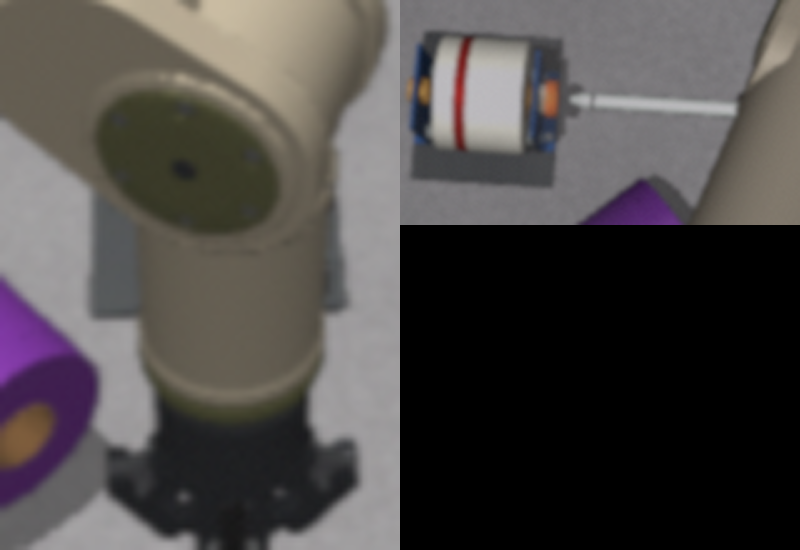

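```bash
python3 -m inch '0 .8 0 0 0 0 .5;.1 .8 0 0 0 0 .5;.1 .8 0 0 0 0 .5;0 .8 0 0 0 0 .5;0 0 0 0 0 0 .5'
python3 -m inch '0 .6 0 0 0 0 .5;.1 .6 0 0 0 0 .5;0 .6 0 0 0 0 .5;0 0 0 0 0 0 .5;0 0 0 0 0 0 .5'
python3 look.py d wrist
```

```text
time: 8.6
tcp_pos: [0.536, -0.1037, 0.0741]
orientation: [-0.0, 0.727, 0.686, 0.0]
wrist_force: [-0.0, -0.1, -1.3]
finger_gap: 0.162
grip_force: 59.7
time: 9.1
tcp_pos: [0.5367, -0.0878, 0.0742]
orientation: [-0.0, 0.728, 0.685, -0.0]
wrist_force: [-0.3, 0.4, -1.1]
finger_gap: 0.155
grip_force: 59.7
tcp [ 0.5367 -0.0878  0.0742] [-0.      0.7282  0.6854 -0.    ] F [-0.3  0.4 -1.1] T [-0.13  0.01 -0.  ]
wrist 0.89 7065 [ 0.541  -0.0156] dx/dy 0.0689 ends [ 0.5387 -0.0486] [0.543  0.0143] zslope 0.004 ztop at nose 0.1018 at collar 0.1015
```

View pics/d_wrist.png

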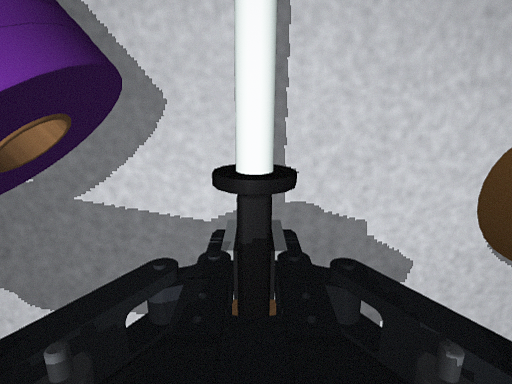

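```bash
python3 -m inch '0 .6 0 0 0 0 .5;.1 .6 0 0 0 0 .5;0 .6 0 0 0 0 .5;.1 .6 0 0 0 0 .5;0 0 0 0 0 0 .5'
python3 -m inch '0 .8 0 0 0 0 .5;.1 .8 0 0 0 0 .5;0 .8 0 0 0 0 .5;.1 .8 0 0 0 0 .5;0 0 0 0 0 0 .5'
python3 look.py e wrist top
```

```text
time: 9.7
tcp_pos: [0.5389, -0.0622, 0.0741]
orientation: [-0.0, 0.728, 0.686, 0.0]
wrist_force: [0.4, -0.7, -2.0]
finger_gap: 0.156
grip_force: 59.7
time: 10.2
tcp_pos: [0.5409, -0.0299, 0.0741]
orientation: [-0.0, 0.728, 0.686, 0.0]
wrist_force: [-0.2, 0.6, -1.8]
finger_gap: 0.155
grip_force: 59.7
tcp [ 0.5409 -0.0299  0.0741] [-3.000e-04  7.275e-01  6.861e-01  2.000e-04] F [-0.2  0.6 -1.8] T [-0.15  0.   -0.02]
wrist 0.72 7027 [0.545  0.0424] dx/dy 0.0669 ends [0.5428 0.0093] [0.547  0.0723] zslope 0.003 ztop at nose 0.1017 at collar 0.1015
top few 0.68 [234.5, 192.7, 243.0, 205.9]
top near 19 yaw -0.064 x [0.5103 0.5827] top x 0.5117 0.563 y [0.1075 0.1114 0.1121]
top far 99 yaw -0.067 x [0.5139 0.6005] top x 0.5177 0.5972 y [0.2303 0.2339 0.2367]
top org 21 mid [0.5463 0.0944 0.1105] [0.5338 0.0916 0.104 ] [0.5588 0.0971 0.117 ]
```

```bash
python3 -m inch '0 .6 0 0 0 0 .5;.1 .6 0 0 0 0 .5;0 .6 0 0 0 0 .5;.1 .6 0 0 0 0 .5;0 0 0 0 0 0 .5'
python3 -m inch '0 .5 0 0 0 0 .5;0 .5 0 0 0 0 .5;.1 .5 0 0 0 0 .5;0 .5 0 0 0 0 .5;0 0 0 0 0 0 .5'
python3 look.py f wrist
```

```text
time: 10.9
tcp_pos: [0.5429, -0.0062, 0.0741]
orientation: [-0.0, 0.728, 0.686, 0.0]
wrist_force: [0.8, 0.7, -0.7]
finger_gap: 0.156
grip_force: 59.7
time: 11.4
tcp_pos: [0.5438, 0.0133, 0.0741]
orientation: [-0.0, 0.728, 0.686, 0.0]
wrist_force: [-0.4, -0.3, -1.7]
finger_gap: 0.155
grip_force: 59.7
tcp [0.5438 0.0133 0.0741] [-2.000e-04  7.278e-01  6.857e-01  1.000e-04] F [-0.4 -0.3 -1.7] T [-0.11 -0.   -0.06]
wrist 0.6 3918 [0.547  0.0719] dx/dy 0.0698 ends [0.5457 0.0525] [0.5483 0.09  ] zslope 0.011 ztop at nose 0.1018 at collar 0.1014
wrist near 8121 yaw -0.063 x [0.5051 0.5935] top x 0.504 0.5945 y [0.1063 0.1091 0.1122]
wrist org 3439 mid [0.5485 0.0806 0.1001] [0.5289 0.0516 0.0834] [0.5681 0.1097 0.1168]
```

View pics/f_wrist.png

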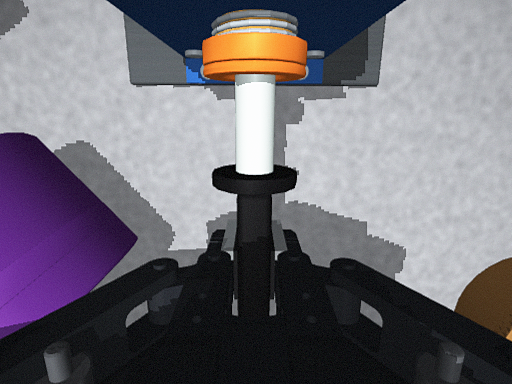

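```bash
python3 -m inch '0 .5 0 0 0 0 .5;.1 .5 0 0 0 0 .5;0 .5 0 0 0 0 .5;0 .5 0 0 0 0 .5;0 0 0 0 0 0 .5'
python3 -m inch '.1 .4 0 0 0 0 .5;0 .4 0 0 0 0 .5;0 .2 0 0 0 0 .5;0 0 0 0 0 0 .5'
python3 look.py g wrist
```

```text
time: 12.0
tcp_pos: [0.5447, 0.0334, 0.0741]
orientation: [-0.0, 0.728, 0.686, 0.0]
wrist_force: [-0.1, 0.6, -1.6]
finger_gap: 0.152
grip_force: 59.7
time: 12.4
tcp_pos: [0.5457, 0.0426, 0.0742]
orientation: [-0.0, 0.728, 0.685, 0.0]
wrist_force: [0.4, -0.6, -1.0]
finger_gap: 0.156
grip_force: 59.7
tcp [0.5457 0.0426 0.0742] [-1.000e-04  7.281e-01  6.855e-01  0.000e+00] F [ 0.4 -0.6 -1. ] T [-0.11  0.02 -0.03]
wrist 0.77 499 [0.5476 0.0844] dx/dy -19.0368 ends [0.5638 0.0835] [0.5309 0.0852] zslope 0.234 ztop at nose 0.1017 at collar 0.1013
wrist near 8758 yaw 0.019 x [0.4912 0.6004] top x 0.487 0.6058 y [0.0507 0.1069 0.1147]
wrist org 3471 mid [0.5469 0.087  0.1284] [0.4882 0.0502 0.0795] [0.6057 0.1237 0.1773]
```

View pics/g_wrist.png

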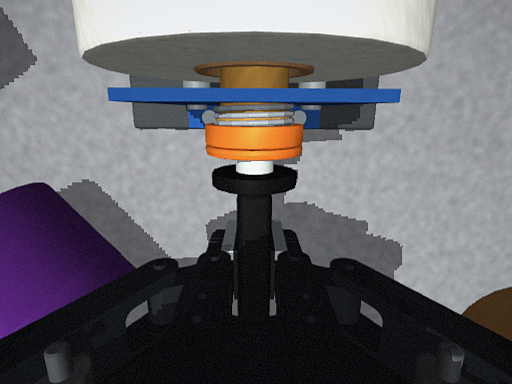

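```bash
python3 -m inch '0 .3 0 0 0 0 .5;0 .2 0 0 0 0 .5;0 .1 0 0 0 0 .5;0 0 0 0 0 0 .5'
python3 -m inch '0.05 .2 0 0 0 0 .5;0 .1 0 0 0 0 .5;0 0 0 0 0 0 .5'
python3 -m inch '0 .1 0 0 0 0 .5;0 .1 0 0 0 0 .5;0 0 0 0 0 0 .5'
```

```text
time: 12.9
tcp_pos: [0.5457, 0.0484, 0.0742]
orientation: [-0.0, 0.728, 0.685, 0.0]
wrist_force: [0.2, -0.1, -1.2]
finger_gap: 0.156
grip_force: 59.7
time: 13.2
tcp_pos: [0.5463, 0.0507, 0.0742]
orientation: [0.0, 0.728, 0.685, -0.0]
wrist_force: [0.2, -2.4, -0.4]
finger_gap: 0.155
grip_force: 59.7
time: 13.5
tcp_pos: [0.5464, 0.0529, 0.0743]
orientation: [0.0, 0.728, 0.685, 0.0]
wrist_force: [1.0, -2.6, -1.4]
finger_gap: 0.156
grip_force: 59.6
```

```bash
python3 -m inch '0 .1 0 0 0 0 .5;0 .1 0 0 0 0 .5;0 .1 0 0 0 0 .5;0 0 0 0 0 0 .5;0 0 0 0 0 0 .5'
python3 -m inch '0 .1 0 0 0 0 .5;0 0 0 0 0 0 .5;0 0 0 0 0 0 .5'
python3 -m inch '0 .1 0 0 0 0 .5;0 0 0 0 0 0 .5;0 0 0 0 0 0 .5'
python3 -m inch '0 .1 0 0 0 0 .5;0 0 0 0 0 0 .5;0 0 0 0 0 0 .5'
```

```text
time: 14.0
tcp_pos: [0.5464, 0.0559, 0.0743]
orientation: [0.0, 0.728, 0.685, 0.0]
wrist_force: [1.4, -5.4, -2.0]
finger_gap: 0.159
grip_force: 59.6
time: 14.3
tcp_pos: [0.5465, 0.0567, 0.0743]
orientation: [0.0, 0.728, 0.685, 0.0]
wrist_force: [1.8, -5.2, -1.3]
finger_gap: 0.15
grip_force: 59.6
time: 14.6
tcp_pos: [0.5465, 0.0576, 0.0743]
orientation: [0.0, 0.729, 0.685, -0.0]
wrist_force: [1.5, -6.5, -1.5]
finger_gap: 0.152
grip_force: 59.6
time: 14.9
tcp_pos: [0.5465, 0.0579, 0.0743]
orientation: [0.001, 0.729, 0.685, -0.0]
wrist_force: [2.6, -7.3, -1.1]
finger_gap: 0.159
grip_force: 59.6
```

```bash
python3 -m inch '0 .1 0 0 0 0 .5;0 0 0 0 0 0 .5;0 0 0 0 0 0 .5'
python3 -m inch '0 .05 0 0 0 0 .5;0 0 0 0 0 0 .5;0 0 0 0 0 0 .5'
python3 look.py h wrist top
python3 - <<'E'
import cv2,numpy as np
a=cv2.imread("pics/h_wrist.png")[40:340]; b=cv2.imread("pics/h_top.png")[160:250,160:260]
a=cv2.resize(a,(480,281)); b=cv2.resize(b,None,fx=3.2,fy=3.2,interpolation=2)
c=np.zeros((300,800,3),np.uint8); c[:281,:480]=a; c[:b.shape[0],480:]=b
cv2.imwrite("pics/h2.png",c)
E
```

```text
time: 15.2
tcp_pos: [0.5465, 0.058, 0.0743]
orientation: [0.001, 0.729, 0.685, -0.001]
wrist_force: [2.4, -9.3, -0.9]
finger_gap: 0.155
grip_force: 59.7
time: 15.5
tcp_pos: [0.5465, 0.058, 0.0743]
orientation: [0.001, 0.729, 0.684, -0.001]
wrist_force: [2.0, -10.0, -1.0]
finger_gap: 0.154
grip_force: 59.7
tcp [0.5465 0.058  0.0743] [ 1.000e-03  7.292e-01  6.843e-01 -7.000e-04] F [  2. -10.  -1.] T [-2.18 -0.42  0.02]
wrist few 0.96 [208.8, 176.1, 299.6, 317.2]
wrist near 10508 yaw -0.014 x [0.4933 0.6016] top x 0.4871 0.6076 y [0.0538 0.1086 0.1157]
wrist org 2850 mid [0.5475 0.0864 0.1364] [0.4887 0.0517 0.0962] [0.6062 0.1211 0.1765]
top far 98 yaw -0.066 x [0.514 0.6  ] top x 0.5179 0.5963 y [0.2303 0.2338 0.2362]
```

View pics/h2.png

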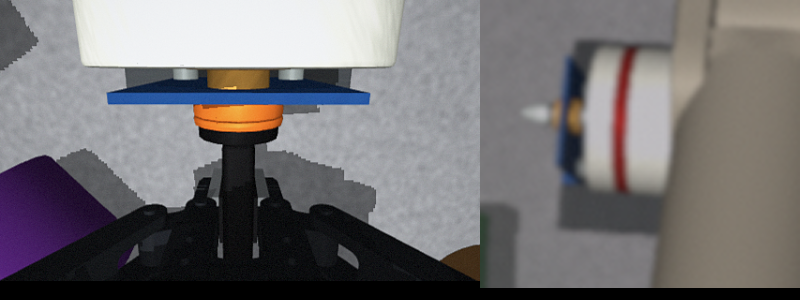

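The collar is seated against the cup. The TCP has stalled at y = 0.058 while the push rose from 7 to 10 N, so the cup is on its hard stop. The top view shows the nose and groove past the far bushing, around (540,113).

```bash
python3 -c "
from cell import *
print(finish_job())"
```

```text
the job is handed in; nothing more can be done
None
```

The spindle is threaded through both bushings and the roll, and the gripper is still holding it by the grip with the orange cup pressed to its hard stop at about 10 N. The nose shows past the far bushing for your clip; the roll is still between the cheeks, no contact with the tin, bottle or tape showed in the force readings, and the job was handed in at about 15.6 s.

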